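# Dispense one brass disc and slide it between the rails

### The job

Press the dispenser's plunger once, all the way down, and let it come back up, so that a single brass disc is ejected onto the bench. Then nudge that disc aside along the bench top with the fingertips, without lifting it, until it lies wholly between the two low wooden rails. The other discs stay in the dispenser and the jar, spool, awl and mallet are left where they are.

Things in the scene. Friction and masses are not known exactly. Their poses are not given: they have to be found in the camera images.
- dispenser: Grey disc dispenser fixed to the bench. Origin on the bench top under the centre of its open-topped square well; discs come out at the foot of its front face (x = +25 mm) along +x; z up. The well is 52 mm wide, 46 mm high. Behind it, x = -25 to -110 mm, a housing 54 mm wide, 55 mm high carries the plunger at x = -68 mm; feet reach to y = +-41 mm.
- outlet (a point): Point in front of the slot, 58 mm from the dispenser's origin along its +x, 4 mm above the bench: the centre of a slowly ejected disc comes to lie here, 15 mm clear of the front face. A fast press may send it a little farther. A flat pusher, geared 2.5 : 1 to the plunger, reaches out almost to here and draws back as the plunger rises.
- plunger_top (a point): Centre of the top of the plunger's black round cap (38 mm across, 9 mm thick), 96 mm above the bench when up; moves down with it.
- plunger (a joint): Plunger travel in m: 0 up, 0.025 fully down against a hard stop. Pressed straight down against a return spring, about 8 N at the top to 14 N at the bottom; it rises by itself when released.
- disc1_center (a point): Centre (half-way up) of the lowest brass disc in the stack, the one that is ejected: 36 mm across, 8 mm thick, about 35 g, lying flat on the bench (centre 4 mm above it) at the bottom of the well at the start.
- disc2_center (a point): Centre of the second disc from the bottom, the same kind; drops to the bottom of the well after the ejection.
- disc3_center (a point): Centre of the third disc, the same kind.
- disc4_center (a point): Centre of the top disc, the same kind.
- rails: Waiting place, fixed left or right of the dispenser: two parallel wooden rails, each 80 mm long (along y), 10 mm wide, 12 mm high, inner faces at x = +-35 mm, on a dark leather strip, paper-thin and no obstacle. Origin on the bench top midway between the rails; both ends (y = +-40 mm) are open: a disc slides in lengthwise from either end.
- jar: Loose amber glass jar, 54 mm across, 60 mm high, standing on the other side of the dispenser from the rails; origin at the centre of its underside. To be left alone.
- spool: Loose wooden thread spool standing beyond the dispenser, 44 mm across, 50 mm high; origin at the centre of its underside. To be left alone.
- awl: Loose awl with a wooden handle, 160 mm long, lying on the bench to the right. To be left alone.
- mallet: Loose mallet with a wooden handle, 240 mm long, lying on the bench to the left. To be left alone.
- disc1: The same lowest disc; origin at the centre of its underside.
There are look-alikes about, which are no part of the job. Several things look just like the dispenser: the one meant starts nearest to the robot's base. Of the things that look like the rails, take the one that is farthest to the robot's right at the start.

How it is judged:
By the outcome, as a careful person would: the job done as asked, in the order asked, and still so for the second after the job is handed in, with the robot touching nothing.
It also fails if it takes over 67 s, if anything falls off the work surface, if the arm or the gripper's body presses on something with over 40 N, if the wrist force passes 120 N, or if a joint passes its speed limit or range.

### The arm

A 6-joint arm with a two-finger parallel gripper is mounted at the origin on the work surface. World frame = base frame: x ahead of the robot, y to its left, z up, the work surface at z = 0. Lengths are in m, angles in degrees, forces in N, time in s.
With the tool pointing down it reaches from about 0.275 to 1 m from the base axis. Payload 8.4 kg.
Tool frame: the origin (TCP) lies at the very end of the fingers, on their centre line; the grasp point (between the pads) lies behind it (robot.hold_point_z is the z of the grasp point in the tool frame, in m); z points along the fingers, y is the line along which they close (so a half turn about z gives the same grasp; the last joint's range is limited). The gripper opens to 85 mm and grips with 20 to 120 N. Pads are 22 mm wide; open, the fingers measure 114 mm over their backs; the gripper's body (76 mm by 85 mm) begins 54 mm behind the grasp point. The pads swing forward as they close: fully open they stand 13 mm farther back than shut.
Start: joints at [64.779, 20.225, 93.587, -0, 66.188, -0.138], TCP at [0.265, 0.566, 0.231] pointing down, gripper open.
Joint ranges: [-150.9, 150.9], [-52.94, 120.26], [3.33, 152.33], [-74.26, 254.26], [0, 154.13], [-172.89, 172.89]. Speed limits (degrees/s): [127.2, 127.2, 159.86, 180, 180, 180].

### API

Orientations are given as [roll, pitch, yaw] about the fixed x, y, z axes, in that order (R = Rz(yaw) Ry(pitch) Rx(roll)).
In Python, from station import get_state, grab_frame, camera_info, robot gives the robot as it stands.
- The arm moves only by the tool step_arm, never from a script. Its argument "steps" is a list of rows, each a list of 3 entries, a list of its own where there are three numbers: the opening, from 0 (shut) to 1 (fully open), then the shift along the tool's x, y, z each as a share of 0.8 m, from -1 to 1, then the turn about the tool's z as a share of 90 degrees, from -1 to 1. A call has 1 to 10 rows; each row is the pose to reach, as a shift and turn from the pose commanded when the call began, along the tool's axes at that moment; what a row does not reach only later rows make up. A row lasts 1/12 s, in which the tool goes at most 41.7 mm and 7.16 degrees, less where a joint would pass 70% of its speed; a pose out of reach is approached as far as the arm can. A call with a number of a shift or a turn outside -1 to 1 is refused whole. A call with a gripper value outside its range is refused whole. The fingers move at their own pace and stop on an object; the grip force is fixed at half the most. Time passes only in rows, so rows that repeat a pose let the fingers close. It gives the time, the measured TCP pose, the force, the opening and the grip force at its end, in the units of the state.
- get_state(): the state, without advancing time (a new reading comes with each control period).
- grab_frame(name): name is "scene" or "side" or "wrist"; returns the picture (420x560x3 uint8, red, green, blue); there is no depth.
- camera_info(name): a dict with "camera_matrix" (3x3 intrinsics, pixels), "extrinsics" (4x4, takes a point from world to camera coordinates); the wrist camera has in their place "T_tool_cam" (4x4, takes a point from camera to tool coordinates, whose origin is the TCP and whose axes are the flange's). Camera axes: x right, y down, z forward; pixel columns grow to the right and rows downward; lengths in m; the calibration is good to about 2 mm. A picture is of the moment at which its call begins: read the wrist's pose just before it. camera_info takes no time and is no camera call.
- robot.hand_in(): hands the job in; it is judged then, once.
The state is a dict: "time": time; "joints": joint angles; "qvel": joint speeds; "joint_efforts": joint torques, N m; "ee_pos": TCP position; "tcp_rot": TCP orientation; "contact_force": force on the tool from outside, world axes, zero at the start; "torque": the same for the moment, N m; "grip_width": finger opening in m; "gripper_force": force on a finger pad.
Only numpy, scipy, OpenCV 4.12 (cv2) and the standard library are available. Lean on these libraries where they do the work, as an engineer would, in place of code of your own. Each camera call takes 0.05 s, during which the arm holds its last target. There are 200 camera calls.

## Working session

There is one attempt and no reset: what is moved stays moved. The work goes in short steps, Python scripts to look and compute and a tool call to move; the robot and the scene stay as the last step left them, time stands still between calls to the robot, and variables do not carry over. Pictures are saved under pics/ and viewed, at most 10 in all, crops included, and the job is handed in when it is done.

Besides the shell and the picture viewer there is one more tool, called after "Call:" as a command line: name --argument value ..., lists and objects as JSON in quotes. step_arm: Moves the arm, as the interface text tells. Its arguments: {"type":"object","properties":{"steps":{"type":"array","items":{"type":"array"}}},"required":["steps"]}

```bash
mkdir -p pics
cat > h.py <<'E'
import numpy as np, cv2
from station import get_state, grab_frame, camera_info, robot
from scipy.spatial.transform import Rotation as Ro
def save(n,f): cv2.imwrite('pics/'+f,cv2.cvtColor(grab_frame(n) if isinstance(n,str) else n,cv2.COLOR_RGB2BGR))
def cam(n,s=None):
    c=camera_info(n); K=np.array(c['camera_matrix'])
    if 'extrinsics' in c: return K,np.array(c['extrinsics'])
    s=s or get_state(); T=np.eye(4); T[:3,:3]=Ro.from_euler('xyz',s['tcp_rot'],degrees=True).as_matrix(); T[:3,3]=s['ee_pos']
    return K,np.linalg.inv(T@np.array(c['T_tool_cam']))
def ray(C,uv,z):
    K,E=C; R=E[:3,:3]; o=-R.T@E[:3,3]; d=R.T@np.linalg.inv(K)@[uv[0],uv[1],1]; return o+d*(z-o[2])/d[2]
def proj(C,p):
    K,E=C; q=K@(E[:3,:3]@np.array(p)+E[:3,3]); return q[:2]/q[2]
E
python3 - <<'E'
from h import *
for n in ['scene','side','wrist']: save(n,n+'0.png')
print({k:(np.round(v,3)) for k,v in get_state().items()}, robot.hold_point_z)
E
```

```text
{'time': np.float64(0.15), 'joints': array([64.778, 20.253, 93.616,  0.   , 66.189, -0.137]), 'qvel': array([ 0.077, -0.099, -0.188, -0.009, -0.06 , -0.097]), 'joint_efforts': array([-0.0000e+00, -6.0564e+01, -3.4234e+01,  0.0000e+00,  6.0000e-03,
        0.0000e+00]), 'ee_pos': array([0.265, 0.566, 0.231]), 'tcp_rot': array([-179.942,   -0.   ,  154.915]), 'contact_force': array([ 0.165,  0.201, -0.07 ]), 'torque': array([-0.003,  0.043,  0.007]), 'gripper_force': np.float64(0.0), 'grip_width': np.float64(0.086)} -0.0187
```

View pics/scene0.png

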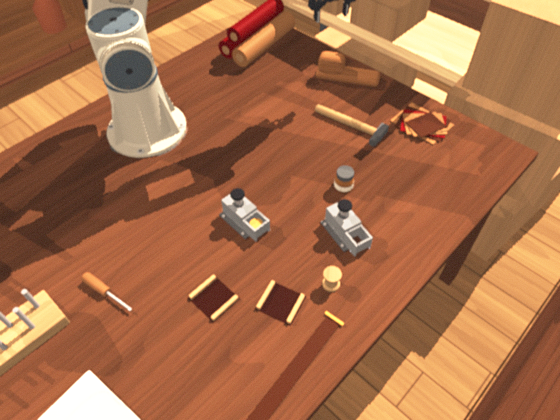

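View pics/side0.png

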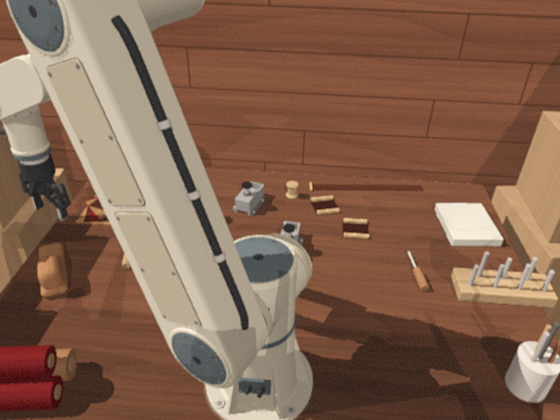

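The scene view shows two dispensers, at (245,215) and (347,228); the near one, by the base at (145,130), is ours. Rail sets are at (213,297) and (281,302). The side view shows the same layout, partly hidden by the arm. I'll take an enlarged crop to measure.

Run:
```python
from h import *
C=cam('scene')
for n,uv,z in [('plA',(238,194),.096),('wellA',(257,221),.046),('plB',(345,205),.096),('r1',(213,297),0),('r2',(281,302),0),('spool',(332,285),0),('jar',(345,188),0),('awl',(107,292),0),('mallet',(350,125),0)]: print(n,ray(C,uv,z).round(3))
f=grab_frame('scene')[180:330,170:370]
save(cv2.resize(f,None,fx=4,fy=4,interpolation=cv2.INTER_CUBIC),'crop.png')
```

```text
plA [ 0.474 -0.034  0.096]
wellA [ 0.543 -0.036  0.046]
plB [0.696 0.126 0.096]
r1 [ 0.603 -0.246  0.   ]
r2 [ 0.731 -0.143  0.   ]
spool [ 0.789 -0.025  0.   ]
jar [0.616 0.24  0.   ]
awl [ 0.405 -0.415  0.   ]
mallet [0.461 0.456 0.   ]
```

View pics/crop.png

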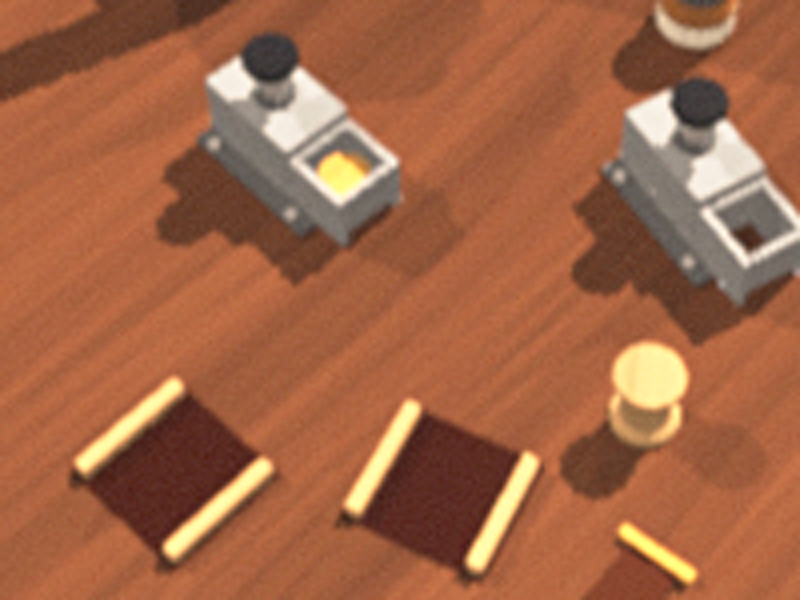

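The crop shows dispenser A with its cap at (270,53) and its well rim corners at (293,160), (347,122), (400,163) and (345,208). The target rails run (80,465)-(178,383) and (168,553)-(268,463).

Run:
```python
from h import *
C=cam('scene')
P=lambda u,v,z: ray(C,((u+.5)/4-.5+170,(v+.5)/4-.5+180),z)
cap=P(270,53,.096); w=[P(*a,.046) for a in [(293,160),(347,122),(400,163),(345,208)]]
print('cap',cap.round(4)); print(np.round(w,4)); wc=np.mean(w,0); print('well',wc.round(4),[round(np.linalg.norm(w[i]-w[i-1]),4) for i in range(4)])
for d in (wc-cap, (w[2]-w[1])+(w[3]-w[0])): print('dist',np.linalg.norm(d[:2]),'yaw',np.degrees(np.arctan2(d[1],d[0])))
r=[P(*a,.010) for a in [(80,465),(178,383),(168,553),(268,463)]]
print(np.round(r,4),np.mean(r,0).round(4),np.linalg.norm(r[1]-r[0]),np.linalg.norm(r[3]-r[2]))
d=r[1]-r[0]+r[3]-r[2]; print('rail y dir',np.degrees(np.arctan2(d[1],d[0])))
m=(r[2]+r[3]-r[0]-r[1])/2; n=np.array([-d[1],d[0]])/np.linalg.norm(d[:2]); print('gap',m[:2]@n)
```

```text
cap [ 0.47   -0.0328  0.096 ]
[[ 0.5133 -0.0584  0.046 ]
 [ 0.5165 -0.0126  0.046 ]
 [ 0.5653 -0.0126  0.046 ]
 [ 0.565  -0.0619  0.046 ]]
well [ 0.54   -0.0364  0.046 ] [np.float64(0.0518), np.float64(0.0459), np.float64(0.0489), np.float64(0.0493)]
dist 0.07015027999538292 yaw -2.9216792334296224
dist 0.10059616477825847 yaw -1.962833421370302
[[ 0.5647 -0.2856  0.01  ]
 [ 0.5649 -0.2081  0.01  ]
 [ 0.6457 -0.2866  0.01  ]
 [ 0.6452 -0.2073  0.01  ]] [ 0.6051 -0.2469  0.01  ] 0.0774744919749742 0.0793700327203335
rail y dir 90.06646736673551
gap -0.08066663625982089
```

Call:
step_arm --steps '[[0,[-0.33,-0.342,0],0.721],[0,[-0.33,-0.342,0],0.721],[0,[-0.33,-0.342,0],0.721],[0,[-0.33,-0.342,0],0.721],[0,[-0.33,-0.342,0],0.721],[0,[-0.33,-0.342,0],0.721],[0,[-0.33,-0.342,0],0.721],[0,[-0.33,-0.342,0],0.721],[0,[-0.33,-0.342,0],0.721],[0,[-0.33,-0.342,0],0.721]]'

```text
time: 1.03
ee_pos: [0.389, 0.2013, 0.2313]
tcp_rot: [180.0, 0.1, 89.4]
contact_force: [0.1, 0.1, -0.1]
grip_width: 0.0002
gripper_force: 0.0
```

Call:
step_arm --steps '[[0,[-0.293,0.101,0.039],-0.007],[0,[-0.293,0.101,0.039],-0.007],[0,[-0.293,0.101,0.039],-0.007],[0,[-0.293,0.101,0.039],-0.007],[0,[-0.293,0.101,0.039],-0.007],[0,[-0.293,0.101,0.039],-0.007],[0,[-0.293,0.101,0.039],-0.007],[0,[-0.293,0.101,0.039],-0.007],[0,[-0.293,0.101,0.039],-0.007]]'

```text
time: 1.78
ee_pos: [0.4686, -0.0278, 0.1999]
tcp_rot: [-180.0, -0.0, 90.6]
contact_force: [-0.7, -0.0, 0.9]
grip_width: -0.0001
gripper_force: 0.0
```

Run:
```python
from h import *
s=get_state(); C=cam('wrist',s); save('wrist','w1.png')
print(s['ee_pos'],s['tcp_rot'],(-C[1][:3,:3].T@C[1][:3,3]).round(3))
for p in [(.470,-.033,.096),(.54,-.036,.046),(.597,-.039,.004)]: print(proj(C,p))
```

```text
[ 0.46864801 -0.0278273   0.19988493] [-1.79953233e+02 -2.61782763e-02  9.06022356e+01] [0.468 0.051 0.343]
[285.76289654 209.27398773]
[364.02906154 195.20520904]
[411.15198093 186.84497708]
```

View pics/w1.png

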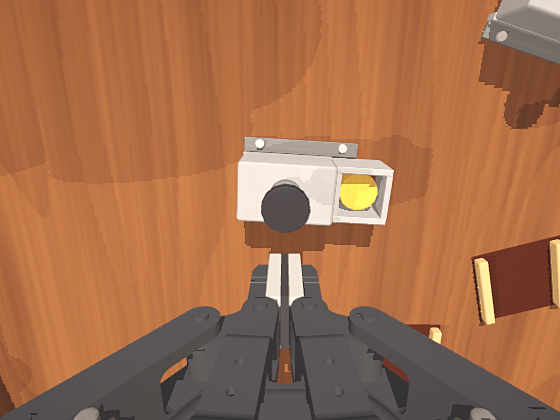

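Wrist view: the cap is at (286,208), within 1 px of the prediction. The well with its brass disc is at about (360,192), and the rails are at lower right. The position is confirmed, so I'll refine the yaw a little and then press.

Run:
```python
from h import *
C=cam('wrist'); f=cv2.imread('pics/w1.png'); 
m=((f.max(2)<75)&(np.arange(420)[:,None]<242)).astype(np.uint8); m[:, :250]=0; m[:,320:]=0
n,l,st,c=cv2.connectedComponentsWithStats(m); i=1+st[1:,4].argmax(); print(st[i],ray(C,c[i],.094).round(4))
for a,z in [((258.5,144.5),.008),((342,149),.008),((393,169),.046),((386,223.5),.046)]: print(a,ray(C,a,z).round(4))
```

```text
[262 184  46  20  80] [ 0.4683 -0.0181  0.094 ]
(258.5, 144.5) [0.4436 0.0031 0.008 ]
(342, 149) [ 5.242e-01 -2.000e-04  8.000e-03]
(393, 169) [ 0.5633 -0.0112  0.046 ]
(386, 223.5) [ 0.5624 -0.0621  0.046 ]
```

Call:
step_arm --steps '[[0,[-0.003,0.001,0.04],0.006],[0,[-0.003,0.001,0.08],0.006],[0,[-0.003,0.001,0.119],0.006],[0,[-0.003,0.001,0.119],0.006],[0,[-0.003,0.001,0.119],0.006],[0,[-0.003,0.001,0.119],0.006]]'

```text
time: 2.33
ee_pos: [0.4705, -0.0295, 0.1062]
tcp_rot: [179.9, 0.0, 90.2]
contact_force: [0.7, -0.3, 0.4]
grip_width: 0.0
gripper_force: 0.0
```

Call:
step_arm --steps '[[0,[-0.004,0,0.005],0],[0,[-0.004,0,0.009],0],[0,[-0.004,0,0.012],0],[0,[-0.004,0,0.015],0],[0,[-0.004,0,0.018],0],[0,[-0.004,0,0.021],0],[0,[-0.004,0,0.023],0],[0,[-0.004,0,0.025],0],[0,[-0.004,0,0.027],0],[0,[-0.004,0,0.029],0]]'

```text
time: 3.17
ee_pos: [0.4706, -0.0337, 0.0828]
tcp_rot: [179.9, 0.0, 90.1]
contact_force: [-3.1, 0.5, 12.6]
grip_width: 0.0003
gripper_force: 6.4
```

Call:
step_arm --steps '[[0,[0,0,0.002],0],[0,[0,0,0.004],0],[0,[0,0,0.006],0],[0,[0,0,0.008],0],[0,[0,0,0.01],0],[0,[0,0,0.011],0],[0,[0,0,0.012],0],[0,[0,0,0.013],0],[0,[0,0,0.0135],0],[0,[0,0,0.0135],0]]'

```text
time: 4.0
ee_pos: [0.4706, -0.0337, 0.0721]
tcp_rot: [179.9, 0.0, 90.1]
contact_force: [-3.1, -0.1, 12.9]
grip_width: 0.0002
gripper_force: 6.6
```

Not at the stop yet; I'll press on gently.

Call:
step_arm --steps '[[0,[0,0,0.001],0],[0,[0,0,0.002],0],[0,[0,0,0.003],0],[0,[0,0,0.003],0]]'

```text
time: 4.33
ee_pos: [0.4707, -0.0337, 0.0708]
tcp_rot: [179.9, 0.0, 90.1]
contact_force: [-8.8, 0.8, 34.1]
grip_width: -0.0001
gripper_force: 16.7
```

Hard stop reached: 34 N at z = 0.0708. Now I'll release.

Call:
step_arm --steps '[[0,[0,0,-0.006],0],[0,[0,0,-0.012],0],[0,[0,0,-0.018],0],[0,[0,0,-0.026],0],[0,[0,0,-0.036],0],[0,[0,0,-0.06],0],[0,[0,0,-0.1],0],[0,[0,0,-0.14],0],[0,[0,0,-0.165],0],[0,[0,0,-0.165],0]]'

```text
time: 5.17
ee_pos: [0.4724, -0.0339, 0.205]
tcp_rot: [179.6, 0.0, 90.1]
contact_force: [1.3, -0.3, 0.0]
grip_width: -0.0002
gripper_force: 0.0
```

Run:
```python
from h import *
s=get_state(); C=cam('wrist',s); g=grab_frame('wrist'); save(g,'w2.png'); print(s['ee_pos'],s['contact_force'])
h=cv2.cvtColor(g,cv2.COLOR_RGB2HSV); m=cv2.inRange(h,(18,120,120),(35,255,255)); n,l,st,c=cv2.connectedComponentsWithStats(m)
for i in range(1,n):
    if st[i,4]>60: print(st[i],c[i],ray(C,c[i],.008).round(4))
print(proj(C,(.47,-.033,.096)))
```

```text
[ 0.47244933 -0.03390458  0.20499609] [ 1.31544598 -0.30441745  0.03562042]
[ 386  162   36   35 1007] [403.34260179 178.95034757] [ 0.5943 -0.0387  0.008 ]
[333 165  35  34 956] [349.40794979 180.98117155] [ 0.54   -0.0408  0.008 ]
[279.62733013 199.39179358]
```

View pics/w2.png

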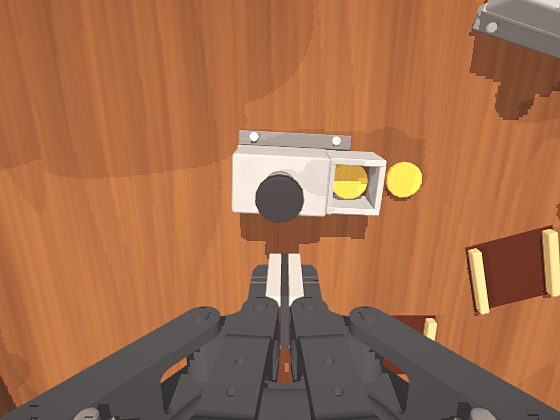

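Disc 1 was ejected at (404,179), i.e. world (0.594,-0.039). The cap is back up and the next disc is in the well. Now the fingers go down behind the disc on its +y side, set as a fork about 20 mm open.

Call:
step_arm --steps '[[0.235,[0.02,0.05,0],0],[0.235,[0.04,0.1,0],0],[0.235,[0.052,0.15,0],0],[0.235,[0.052,0.158,0.04],0],[0.235,[0.052,0.158,0.08],0],[0.235,[0.052,0.158,0.12],0],[0.235,[0.052,0.158,0.16],0],[0.235,[0.052,0.158,0.19],0],[0.235,[0.052,0.158,0.21],0],[0.235,[0.052,0.158,0.21],0]]'

```text
time: 6.05
ee_pos: [0.5923, 0.0081, 0.0276]
tcp_rot: [-179.5, 0.0, 90.1]
contact_force: [-1.3, 0.5, -0.8]
grip_width: 0.0201
gripper_force: 0.0
```

Run:
```python
from h import *
s=get_state(); print(s['ee_pos'],s['tcp_rot'],s['grip_width'],s['contact_force']); save('wrist','w3.png')
C=cam('wrist',s); print(proj(C,(.594,-.039,.008)),proj(C,s['ee_pos']))
```

```text
[0.59232853 0.0081408  0.02761362] [-1.79538944e+02  2.26866382e-03  9.01059725e+01] 0.020134656002317886 [-1.25957623  0.45335145 -0.80142915]
[286.89913076 329.06741449] [283.6544962  270.97440938]
```

View pics/w3.png

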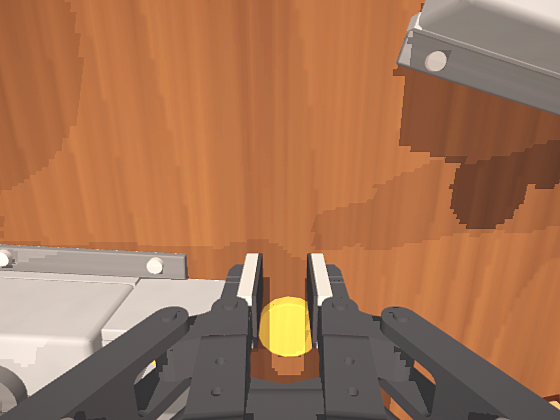

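The disc sits at (287,327), centred in the fork's line between the pads at (253,285) and (320,285). I'll lower the fingers in small steps until they almost touch the bench.

Call:
step_arm --steps '[[0.235,[0,0.003,0.005],0],[0.235,[0,0.003,0.01],0],[0.235,[0,0.003,0.015],0],[0.235,[0,0.003,0.015],0],[0.235,[0,0.003,0.015],0]]'

```text
time: 6.52
ee_pos: [0.5987, 0.0082, 0.0209]
tcp_rot: [180.0, 0.0, 90.1]
contact_force: [1.1, 0.4, -0.1]
grip_width: 0.0203
gripper_force: 0.0
```

Call:
step_arm --steps '[[0.235,[0,0,0.005],0],[0.235,[0,0,0.01],0],[0.235,[0,0,0.015],0],[0.235,[0,0,0.0175],0],[0.235,[0,0,0.02],0],[0.235,[0,0,0.02],0],[0.235,[0,0,0.02],0]]'

```text
time: 7.1
ee_pos: [0.5984, 0.0082, 0.0043]
tcp_rot: [-180.0, 0.0, 90.1]
contact_force: [0.2, 0.1, -0.0]
grip_width: 0.0202
gripper_force: 0.0
```

Call:
step_arm --steps '[[0.235,[0,0,0.001],0],[0.235,[0,0,0.002],0],[0.235,[0,0,0.003],0],[0.235,[0,0,0.003],0]]'

```text
time: 7.43
ee_pos: [0.5985, 0.0083, 0.002]
tcp_rot: [-180.0, 0.0, 90.1]
contact_force: [-0.6, 0.3, 0.2]
grip_width: 0.0199
gripper_force: 0.0
```

Call:
step_arm --steps '[[0.235,[0,0,0.001],0],[0.235,[0,0,0.002],0],[0.235,[0,0,0.002],0]]'

```text
time: 7.68
ee_pos: [0.5984, 0.0082, 0.0004]
tcp_rot: [-180.0, 0.0, 90.1]
contact_force: [0.5, -0.5, 0.1]
grip_width: 0.0199
gripper_force: 0.0
```

Call:
step_arm --steps '[[0.235,[0,0,0.001],0],[0.235,[0,0,0.002],0],[0.235,[0,0,0.002],0]]'

```text
time: 7.93
ee_pos: [0.5986, 0.0083, 0.0001]
tcp_rot: [-180.0, -0.0, 90.1]
contact_force: [-5.1, -0.3, 15.7]
grip_width: 0.0201
gripper_force: 8.0
```

Bench touched at TCP z ≈ 0. I'll raise 2.5 mm and push along -y.

Call:
step_arm --steps '[[0.235,[0,0,-0.005],0],[0.235,[0,0,-0.005],0],[0.235,[-0.01,0,-0.005],0],[0.235,[-0.015,0,-0.005],0],[0.235,[-0.02,0,-0.005],0],[0.235,[-0.025,0,-0.005],0],[0.235,[-0.032,0,-0.005],0],[0.235,[-0.04,0,-0.005],0],[0.235,[-0.05,0,-0.005],0],[0.235,[-0.06,0,-0.005],0]]'

```text
time: 8.77
ee_pos: [0.5986, -0.0406, 0.0029]
tcp_rot: [-180.0, 0.0, 90.1]
contact_force: [0.0, 0.4, 0.1]
grip_width: 0.0202
gripper_force: 0.1
```

Call:
step_arm --steps '[[0.235,[-0.01,0.001,0],0],[0.235,[-0.02,0.002,0],0],[0.235,[-0.03,0.003,0],0],[0.235,[-0.04,0.004,0],0],[0.235,[-0.05,0.005,0],0],[0.235,[-0.06,0.006,0],0],[0.235,[-0.07,0.007,0],0],[0.235,[-0.078,0.008,0],0],[0.235,[-0.084,0.008,0],0],[0.235,[-0.085,0.008,0],0]]'

```text
time: 9.6
ee_pos: [0.6052, -0.1087, 0.0029]
tcp_rot: [180.0, 0.0, 90.1]
contact_force: [0.5, -0.2, 0.0]
grip_width: 0.0202
gripper_force: 0.0
```

Run:
```python
from h import *
g=grab_frame('scene'); s=get_state(); print(s['ee_pos'],s['contact_force'])
save(cv2.resize(g[180:330,170:370],None,fx=4,fy=4),'s2.png')
C=cam('wrist',s); w=grab_frame('wrist'); h=cv2.cvtColor(w,cv2.COLOR_RGB2HSV); m=cv2.inRange(h,(18,120,120),(35,255,255)); n,l,st,c=cv2.connectedComponentsWithStats(m)
for i in range(1,n):
    if st[i,4]>60: print(st[i],c[i],ray(C,c[i],.008).round(4))
```

```text
[ 0.60514148 -0.10830854  0.00285551] [-0.46160078 -0.58834178 -1.47547472]
[  29   58   87  107 7325] [ 74.20150171 110.50989761] [ 0.5245 -0.0363  0.008 ]
[ 258  285   54   72 3208] [284.38435162 321.49470075] [ 0.6055 -0.1321  0.008 ]
[438 289  22  45 212] [446.90566038 303.96698113] [ 0.6805 -0.1224  0.008 ]
```

View pics/s2.png

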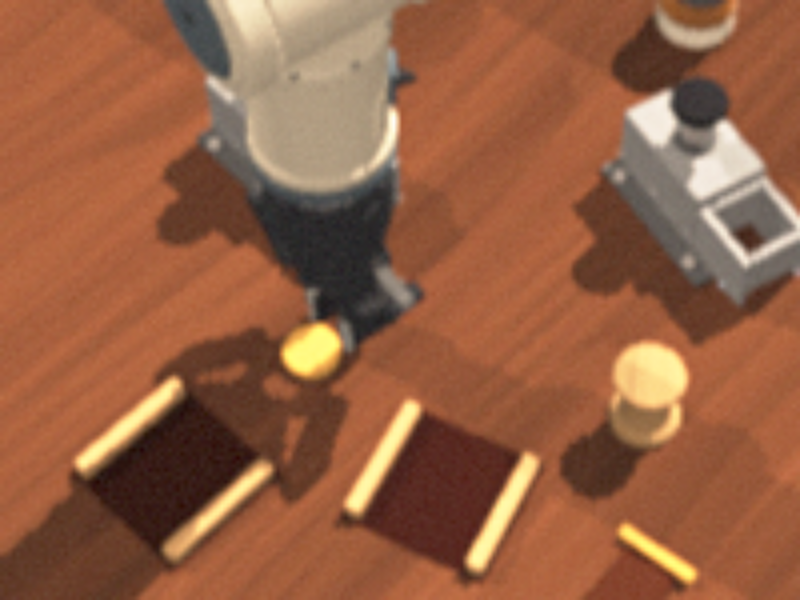

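The disc is in the fork at (313,352), world about (0.605,-0.133), in line with the gap between the rails. I'll continue the push.

Call:
step_arm --steps '[[0.235,[-0.006,0,0],0],[0.235,[-0.014,0,0],0],[0.235,[-0.022,0,0],0],[0.235,[-0.03,0,0],0],[0.235,[-0.038,0,0],0],[0.235,[-0.046,0,0],0],[0.235,[-0.054,0,0],0],[0.235,[-0.062,0,0],0],[0.235,[-0.068,0,0],0],[0.235,[-0.07,0,0],0]]'

```text
time: 10.53
ee_pos: [0.6053, -0.1647, 0.0029]
tcp_rot: [180.0, 0.0, 90.1]
contact_force: [0.9, 0.2, -0.2]
grip_width: 0.0198
gripper_force: 0.1
```

Call:
step_arm --steps '[[0.235,[-0.006,0,0],0],[0.235,[-0.014,0,0],0],[0.235,[-0.022,0,0],0],[0.235,[-0.03,0,0],0],[0.235,[-0.038,0,0],0],[0.235,[-0.046,0,0],0],[0.235,[-0.054,0,0],0],[0.235,[-0.06,0,0],0],[0.235,[-0.065,0,0],0],[0.235,[-0.067,0,0],0]]'

```text
time: 11.37
ee_pos: [0.6054, -0.2181, 0.0029]
tcp_rot: [180.0, 0.0, 90.1]
contact_force: [0.2, -0.3, 0.3]
grip_width: 0.0201
gripper_force: 0.1
```

Call:
step_arm --steps '[[0.235,[0.01,0,0],0],[0.235,[0.025,0,0],0],[0.235,[0.04,0,0],0],[0.235,[0.045,0,-0.03],0],[0.235,[0.045,0,-0.08],0],[0.235,[0.045,0,-0.13],0],[0.235,[0.045,0,-0.18],0],[0.235,[0.045,0,-0.23],0],[0.235,[0.045,0,-0.25],0],[0.235,[0.045,0,-0.25],0]]'

```text
time: 12.2
ee_pos: [0.6079, -0.1803, 0.2083]
tcp_rot: [179.6, 0.1, 90.2]
contact_force: [-0.2, -0.4, -0.5]
grip_width: 0.0204
gripper_force: 0.0
```

Run:
```python
from h import *
g=grab_frame('scene'); s=get_state(); print(s['ee_pos'],s['contact_force'])
save(cv2.resize(g[180:330,170:370],None,fx=4,fy=4),'s3.png')
C=cam('scene'); h=cv2.cvtColor(g,cv2.COLOR_RGB2HSV); m=cv2.inRange(h,(20,110,120),(35,255,255)); n,l,st,c=cv2.connectedComponentsWithStats(m)
for i in range(1,n):
    if st[i,4]>15 and 170<c[i][0]<370 and 180<c[i][1]<330: print(st[i],c[i],ray(C,c[i],.007).round(4))
```

```text
[ 0.60658076 -0.18009199  0.20536186] [ 0.52715868  0.10642797 -0.56046638]
[250 222   8   6  23] [253.39130435 224.56521739] [ 0.5224 -0.0324  0.007 ]
[324 267   7  14  45] [326.88888889 273.06666667] [ 0.7608 -0.011   0.007 ]
[208 289  14  14 158] [214.47468354 295.5       ] [ 0.6056 -0.2432  0.007 ]
[325 311  18  14  56] [333.55357143 317.41071429] [ 0.8484 -0.0904  0.007 ]
```

View pics/s3.png

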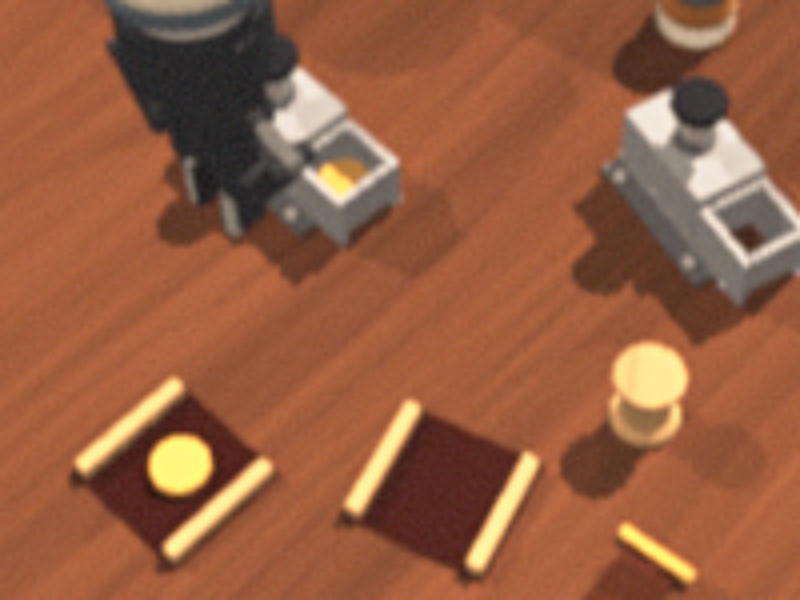

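The disc lies flat at (180,465) in the crop, world (0.606,-0.243), centred between the rails. Everything else is undisturbed and the arm is clear.

```bash
python3 -c "
from station import robot
print(robot.hand_in())"
```

```text
the job is handed in; nothing more can be done
None
```

I pressed the plunger once to its hard stop, one disc came out, and I pushed it along the bench to the middle between the right-hand rails; the last camera view showed it lying flat there, nothing else appeared disturbed, and the job is handed in at about 12 s.

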